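# Turn the trolley wheel's valve to the top and set the stand's brake

## Task

The stock trolley's tyre is to be pumped up with its valve at the top, where the sealant inside has drained away from it. Push the wheel round on its stand by the spokes with your fingertips, gently and without gripping them, until the valve stem stands at the very top of the wheel, straight up from the axle; then press the stand's brake pedal down until the brake shoe bears on the tyre. Keep off the tyre and the valve, and leave the tools lying round the stand where they are.

Things in the scene. Friction and masses are not known exactly. Their poses are not given: they have to be found in the camera images.
- stand: Grey steel wheel stand bolted to the bench; origin on the bench straight below the wheel's centre. x level, from the wheel's open front (robot side) to the post behind it; y level, to the left seen from the front; z up. Base plate 10 mm thick, x -200 to +100 mm, y +-80 mm. The wheel leans back 35 degrees, its top away from the robot
- axle: fixed leaning axle; origin at the wheel's centre, 165 mm above the bench. x along the axle, from the wheel's front to the post, 35 degrees below level; y as the stand's; z in the wheel's plane, straight up its slope: the valve belongs on this z axis. The axle's nut sticks out in front to x = -46 mm; the post's head is behind the wheel from x = +38 mm
- wheel (a joint): angle of the wheel about the axle's x axis, rad. 0 or any whole turn: valve at the very top. Growing values turn it clockwise seen from the front (the valve goes from the top towards -y, the right). Turns both ways without end, with a bearing drag of about 0.1 N m; stays where it is left
- spokes: moulded grey rim with five straight spokes, turning with the wheel; origin at the wheel's centre, x as the axle's, z towards the valve. Rim 186 mm inside, hub 52 mm diameter; spokes 13 mm wide (22 mm at their back edge), at 36, 108, 180, 252, 324 degrees from the valve; front edges at x = -30 mm near the hub, -19 mm near the rim, backs 18 mm behind; open between
- tyre: black tyre on the rim, 300 mm outside diameter, 43 mm wide (x = +-21.5 mm), top 300 mm above the bench; origin at the wheel's centre, x as the axle's, z towards the valve. Not to be pushed
- valve: valve stem, brass with a black cap, 10 mm thick; it stands 37 mm inward from the rim towards the axle, in the wheel's middle plane, midway between two spokes. Origin at its foot on the rim, 93 mm from the axle; z points outward from the axle. Not to be pushed
- brake (a joint): angle of the brake's rocker, rad: 0 released, pedal up; grows as the pedal goes down. The shoe touches the tyre from below at about 0.17; end stop at 0.21. Stiff (about 8 N on the pedal, 10 to 15 N once the shoe is on the tyre); let go, it stays down at about 0.18 and holds the wheel
- pedal_top (a point): middle of the top of the ribbed rubber brake pedal, 50 mm (along y) by 42 mm, in front of the foot of the wheel: in the stand's frame at x = -180 mm, about 66 mm above the bench when up, about 12 mm lower when pressed; it slopes up a little towards its front edge
- screwdriver_red: red-handled screwdriver, 204 x 29 x 29 mm, lying along its own y axis (bystander); origin under its middle
- side_cutters: side cutters with red handles, 165 x 55 x 13 mm, lying along their own y axis (bystander); origin under the middle
- tape_measure: yellow-brown tape measure, 30 x 68 x 58 mm, standing on its foot (bystander); origin under its middle

How it is judged:
On the way, in this order (a step that is already met when the one before it is completed fails the run):
1. the wheel rests with the valve at its very top, the brake still off (y of valve in the frame of axle between -0.0111 and 0.0111 m and z of valve in the frame of axle above 0.08 m and velocity of joint wheel between -0.1 and 0.1 rad/s and value of joint brake below 0.1 rad), for 0.3 s.
2. the brake pedal is pressed down, the shoe on the tyre (value of joint brake above 0.17 rad), for 0.2 s.
At the end, for the whole second after the job is handed in: the wheel is at rest with the valve's foot within 11 mm (7 degrees) either side of the very top of the wheel, and the brake pedal stays down (rocker beyond 0.17 rad) with its shoe on the tyre (y of valve in the frame of axle between -0.0111 and 0.0111 m and z of valve in the frame of axle above 0.08 m and velocity of joint wheel between -0.05 and 0.05 rad/s and value of joint brake above 0.17 rad); the robot touches nothing.
It fails at once if the spokes are squeezed or shoved hard (over 40 N) (contact force between the fingers and spokes above 40 N).
It fails at once if the tyre is pushed (over 3 N) (contact force between any of the fingers, the arm and tyre above 3 N).
It fails at once if the valve is pushed (over 2 N) (contact force between any of the fingers, the arm and valve above 2 N).
It fails at once if a tool beside the stand is moved or lifted (distance of any of screwdriver_red, side_cutters, tape_measure from where it was at the start of the episode above 0.02 m).
It also fails if it takes over 67 s, if anything falls off the work surface, if the arm or the gripper's body presses on something with over 40 N, if the wrist force passes 120 N, or if a joint passes its speed limit or range.

## Robot

A 6-joint arm with a two-finger parallel gripper is mounted at the origin on a cart in front of the work surface, level with it; the furniture and walls round the work are solid. World frame = base frame: x ahead of the robot, y to its left, z up, the work surface at z = 0. Lengths are in m, angles in rad, forces in N, time in s.
With the tool pointing down it reaches from about 0.3 to 0.875 m from the base axis. Payload 6.4 kg.
Tool frame: the origin (TCP) lies at the very end of the fingers, on their centre line; the grasp point (between the pads) lies 19 mm behind it; z points along the fingers, y is the direction in which the jaws open and shut (so a half turn about z gives the same grasp; the last joint's range is limited). The gripper opens to 85 mm and grips with 20 to 120 N. Pads are 22 mm wide; open, the fingers measure 114 mm over their backs; the gripper's body (76 mm by 85 mm) begins 54 mm behind the grasp point. The pads swing forward as they close: fully open they stand 13 mm farther back than shut.
Start: joints at [1.088, 0.181, 1.607, -0, 1.354, -0.206], TCP at [0.157, 0.553, 0.231] pointing down, gripper open.
Joint ranges: [-2.99, 2.99], [-0.89, 2.07], [0.3, 2.58], [-1.14, 4.28], [0, 2.63], [-3.12, 3.12]. Speed limits (rad/s): [2.57, 2.57, 3.01, 3.14, 3.14, 3.14].

## Interface

Orientations are given as a unit quaternion [w, x, y, z].
In Python, from bench import * gives the robot as it stands.
- The arm moves only by the tool arm_command, never from a script. Its argument "motion" is text: rows parted by semicolons, each of 7 numbers parted by spaces: the shift along the tool's x, y, z in units of 0.2 m (1.0 is 0.2 m), then the turn, a rotation vector about the tool's x, y, z in units of 60 degrees (1.0 is 60 degrees), then the opening, from 0 (shut) to 1 (fully open). In form: tx ty tz ax ay az grip; .... A call has 1 to 10 rows; each row shifts and turns the pose as measured when the row begins, along the tool's axes as they then stand; what a row does not reach is not made up. A row lasts 1/12 s, in which the tool goes at most 41.7 mm and 7.16 degrees, less where a joint would pass 70% of its speed; a pose out of reach is approached as far as the arm can. A call with a number of a shift or a turn outside -1 to 1 is refused whole. A call with a gripper value outside its range is refused whole. The fingers move at their own pace and stop on an object; the grip force is fixed at half the most. Time passes only in rows, so rows that do not move let the fingers close. It gives the time, the measured TCP pose, the force and the opening at its end, in the units of the state.
- get_obs(): the state, without advancing time (a new reading comes with each control period).
- camera(name): name is "scene" or "top" or "wrist"; returns a dict with "img" (400x640x3 uint8, red, green, blue), "intrinsics" (3x3 intrinsics, pixels), "pose" (4x4, takes a point from camera to world coordinates); the wrist camera has in their place "mount" (4x4, takes a point from camera to tool coordinates, whose origin is the TCP and whose axes are the flange's). Camera axes: x right, y down, z forward; pixel columns grow to the right and rows downward; lengths in m; the calibration is good to about 2 mm. A picture is of the moment at which its call begins: read the wrist's pose just before it. There is no depth.
- hand_in(): hands the job in, once; it reports no verdict.
Trained networks look in the newest picture that a camera, given by its name, has taken for a name from the list of things; names that differ only in an ending like _2 or _b are one class to them, and where a whole thing is asked for, a point or a joint stands for the part that bears it (a point fixed in the world has none). Each returns a list of dicts, best first, with "conf" (0 to 1); they miss things now and then, are a little off and sometimes report something else, mostly with a low value. They report only what shows in the picture. A call takes as long as a camera call.
- search_frame(camera, target): "box" ([left, top, right, bottom] in pixels, round what is visible of it).
The state is a dict: "time_s": time; "q": joint angles; "dq": joint speeds; "joint_efforts": joint torques, N m; "eef_pos": TCP position; "eef_rot": TCP orientation; "wrist_force": force on the tool from outside, world axes, zero at the start; "torque": the same for the moment, N m; "opening": opening from 0.0 (shut) to 1.0 (fully open).
Only numpy, scipy, OpenCV 4.12 (cv2) and the standard library are available. Lean on these libraries where they do the work, as an engineer would, in place of code of your own. Each camera call takes 0.05 s, during which the arm holds its last target.

## Working session

There is one attempt and no reset: what is moved stays moved. The work goes in short steps, Python scripts to look and compute and a tool call to move; the robot and the scene stay as the last step left them, time stands still between calls to the robot, and variables do not carry over. Pictures are saved under pics/ and viewed, and the job is handed in when it is done.

Besides the shell and the picture viewer there is one more tool, called after "Emit:" by a JSON object that holds its "op" and its "data", one argument or row to a line. arm_command: Moves the arm, as the interface text tells. Shifts and turns lie within -1 to 1; 1 stands for 0.2 m of shift or 60 degrees of turn. Its arguments: {"type":"object","properties":{"motion":{"type":"string"}},"required":["motion"]}

```bash
mkdir -p pics; ls; python3 - <<'E'
from bench import *
import cv2
print(get_obs())
for n in ("scene","top","wrist"):
    c=camera(n); cv2.imwrite(f"pics/{n}0.png",c["img"][:,:,::-1]); print(n,c["intrinsics"],c.get("pose",c.get("mount")))
    for t in ("stand","wheel","valve","pedal_top","spokes","axle","screwdriver_red","side_cutters","tape_measure","tyre"):
        r=search_frame(n,t); print(t,[(x["box"],round(x["conf"],2)) for x in r[:2]])
E
```

```text
pics
{'time_s': 0.0, 'q': array([ 1.08768240e+00,  1.81552304e-01,  1.60801264e+00,  3.34342105e-05,
        1.35375312e+00, -2.06341415e-01]), 'dq': array([ 0.00145034, -0.00170054,  0.00032324, -0.00031844, -0.00033854,
        0.00048585]), 'joint_efforts': array([-1.33569578e-03, -4.44884634e+01, -3.51330221e+01, -3.37648898e-04,
        9.01430467e-03,  3.50908316e-06]), 'eef_pos': array([0.15686013, 0.55263032, 0.23037556]), 'eef_rot': array([-3.06904795e-04,  1.37948505e-01,  9.90439027e-01, -8.06435264e-04]), 'wrist_force': array([-0.79143134, -0.40377113,  0.09479523]), 'torque': array([ 0.03000848, -0.00112612,  0.01038691]), 'opening': 1.0016559030346535}
scene [[477.31316481   0.         318.7680203 ]
 [  0.         477.31316481 198.99354511]
 [  0.           0.           1.        ]] [[ 0.76106445 -0.29423656  0.57810531 -0.11647903]
 [-0.64859421 -0.33099665  0.68539534 -0.92292572]
 [-0.01031745 -0.89658578 -0.44274991  0.65734392]
 [ 0.          0.          0.          1.        ]]
stand [([246.1, 204.2, 274.9, 230.3], 0.45)]
wheel [([327.2, 144.0, 430.6, 272.0], 0.7)
[... 1246 characters left out ...]
_cutters [([203.5, 206.9, 258.2, 226.6], 0.65)]
tape_measure [([420.2, 238.0, 442.1, 251.9], 0.64), ([313.0, 124.8, 432.2, 227.6], 0.47)]
tyre [([313.2, 121.7, 430.8, 230.9], 0.78)]
wrist [[332.31491132   0.         317.93356582]
 [  0.         332.31491132 200.53071463]
 [  0.           0.           1.        ]] [[-7.45989149e-04 -9.46274710e-01 -3.23362980e-01  8.34437819e-02]
 [ 9.99999655e-01 -5.87803413e-04 -5.86849450e-04 -6.91480622e-04]
 [ 3.65246930e-04 -3.23363306e-01  9.46274822e-01 -1.41796202e-01]
 [ 0.00000000e+00  0.00000000e+00  0.00000000e+00  1.00000000e+00]]
stand []
wheel []
valve []
pedal_top []
spokes []
axle []
screwdriver_red []
side_cutters []
tape_measure []
tyre []
```

```bash
python3 - <<'E'
import cv2
a=cv2.imread("pics/top0.png")[110:290,160:460]; cv2.imwrite("pics/topz.png",cv2.resize(a,None,fx=2.66,fy=2.66,interpolation=cv2.INTER_CUBIC))
a=cv2.imread("pics/scene0.png")[130:350,180:460]; cv2.imwrite("pics/scenez.png",cv2.resize(a,None,fx=2.7,fy=2.7,interpolation=cv2.INTER_CUBIC))
E
```

```text
(no output)
```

View pics/topz.png

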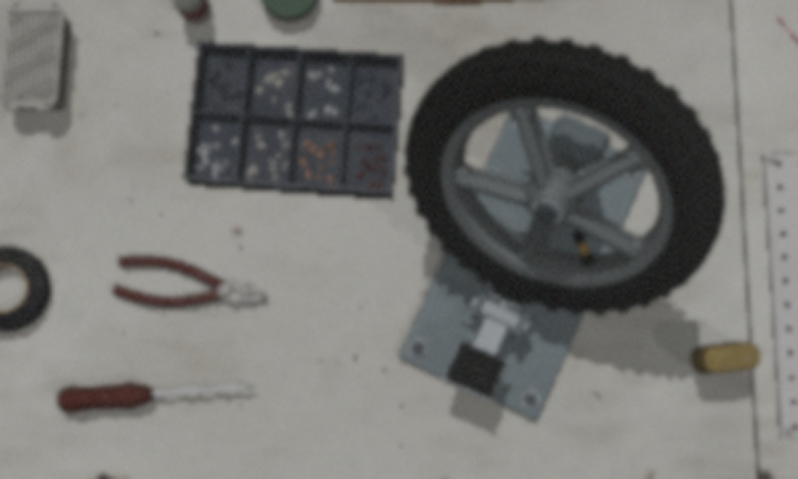

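View pics/scenez.png

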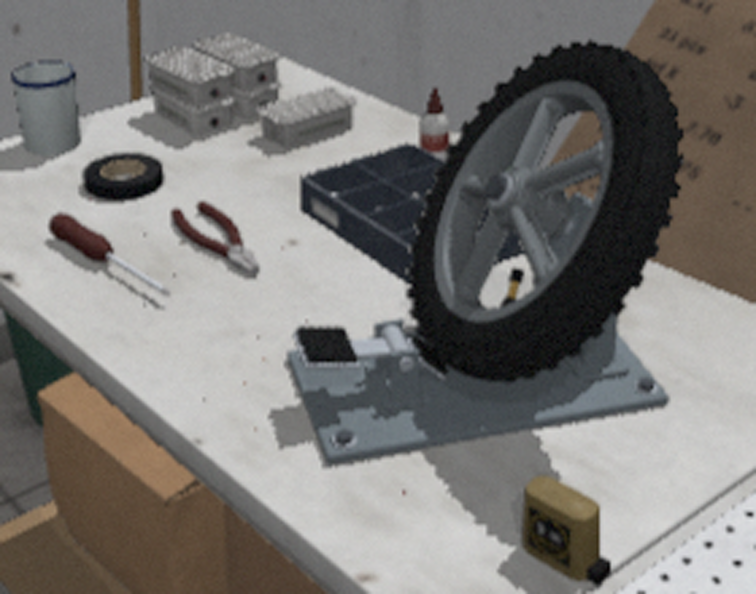

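```bash
cat > h.py <<'E'
import numpy as np, cv2
from scipy.optimize import least_squares
from scipy.spatial.transform import Rotation as R
a35=np.radians(35)
Rax=np.array([[np.cos(a35),0,np.sin(a35)],[0,1,0],[-np.sin(a35),0,np.cos(a35)]]) # cols x,y,z of axle in stand
def proj(c,P):
    T=np.linalg.inv(c["pose"]); p=np.atleast_2d(P)@T[:3,:3].T+T[:3,3]; q=p@c["intrinsics"].T; return q[:,:2]/q[:,2:]
def st(p,s):  # stand->world
    c,sn=np.cos(p[2]),np.sin(p[2]); s=np.atleast_2d(s); return np.c_[p[0]+c*s[:,0]-sn*s[:,1],p[1]+sn*s[:,0]+c*s[:,1],s[:,2]]
def ax(s): return np.atleast_2d(s)@Rax.T+[0,0,.165]
def wh(th,s): # wheel->axle
    c,sn=np.cos(th),np.sin(th); s=np.atleast_2d(s); # rot about x by th: z-> cos z - sin y
    return np.c_[s[:,0],c*s[:,1]-sn*s[:,2],sn*s[:,1]+c*s[:,2]]
E
python3 - <<'E'
from bench import *
from h import *
C={n:camera(n) for n in("top","scene")}
obs=[("top",[-.2,.08,.01],(310.4,244.2)),("top",[-.2,-.08,.01],(361.9,267.9)),("top",[-.18,0,.066],(339.7,249.1)),("top",ax([-.046,0,0])[0],(366.5,184)),
("scene",[-.2,-.08,0],(300.4,301.5)),("scene",[.1,-.08,.01],(427,277)),("scene",[-.18,0,.066],(300.5,257.5)),("scene",ax([-.046,0,0])[0],(367.5,200.5))]
def f(p): return np.concatenate([proj(C[n],st(p,s))[0]-u for n,s,u in obs])
r=least_squares(f,[.4,-.2,0.3],loss="soft_l1"); print(r.x); print(f(r.x).reshape(-1,2).round(1))
p=r.x
# angle from valve
o=[("top",(376.4+384.2)/2,(198.7+210.3)/2)]
for th in np.radians(range(0,360,10)):
    P=st(p,ax(wh(th,[[0,0,.056+.0185]]))); print(int(np.degrees(th)+.5),proj(C["top"],P)[0].round(),proj(C["scene"],P)[0].round())
E
```

```text
[ 0.59931858 -0.2831845  -0.45099081]
[[-0.8 -0.3]
 [ 0.3  0.9]
 [-0.4 -0.2]
 [-0.7  8.2]
 [ 1.3  1.9]
 [ 2.6  0.7]
 [ 1.3 -1. ]
 [-4.1 -1.5]]
0 [381. 159.] [398. 180.]
10 [386. 161.] [400. 183.]
20 [391. 164.] [402. 187.]
30 [395. 168.] [403. 191.]
40 [398. 172.] [403. 196.]
50 [400. 177.] [402. 201.]
60 [401. 181.] [400. 207.]
70 [401. 185.] [398. 213.]
80 [401. 189.] [395. 218.]
90 [399. 193.] [392. 223.]
100 [397. 196.] [388. 228.]
110 [394. 199.] [384. 232.]
120 [390. 201.] [380. 235.]
130 [386. 203.] [376. 237.]
140 [381. 203.] [372. 238.]
150 [376. 203.] [368. 238.]
160 [372. 203.] [365. 238.]
170 [367. 202.] [362. 236.]
180 [362. 200.] [360. 234.]
190 [357. 198.] [359. 230.]
200 [353. 195.] [358. 227.]
210 [350. 191.] [357. 222.]
220 [347. 188.] [358. 218.]
230 [345. 184.] [359. 213.]
240 [343. 180.] [360. 208.]
250 [342. 176.] [362. 203.]
260 [342. 172.] [365. 198.]
270 [343. 168.] [368. 194.]
280 [345. 164.] [371. 189.]
290 [348. 161.] [374. 186.]
300 [351. 159.] [378. 183.]
310 [356. 157.] [382. 180.]
320 [360. 156.] [386. 178.]
330 [365. 155.] [389. 178.]
340 [371. 156.] [393. 178.]
350 [376. 157.] [396. 179.]
```

```bash
cat > ov.py <<'E'
from h import *
def overlay(c,p,th,fn,crop,f=2.7):
    x0,y0,x1,y1=crop; im=cv2.resize(np.ascontiguousarray(c["img"][y0:y1,x0:x1,::-1]),None,fx=f,fy=f,interpolation=cv2.INTER_CUBIC)
    def dr(S,col,closed=True):
        q=((proj(c,st(p,S))-[x0,y0]+.5)*f).astype(int); cv2.polylines(im,[q.reshape(-1,1,2)],closed,col,1)
    t=np.linspace(0,2*np.pi,60)
    for r,xx in((.15,0),(.093,-.0215),(.026,-.03)): dr(ax(np.c_[t*0+xx,r*np.cos(t),r*np.sin(t)]),(0,255,255))
    dr([[-.2,.08,.01],[-.2,-.08,.01],[.1,-.08,.01],[.1,.08,.01]],(0,0,255))
    dr(np.array([[-.201,.025,.066],[-.201,-.025,.066],[-.159,-.025,.066],[-.159,.025,.066]]),(255,0,255))
    dr(ax([[-.03,0,0],[-.046,0,0]]),(0,0,255))
    for k in (36,108,180,252,324):
        a=np.radians(k); u=np.array([0,-np.sin(a),np.cos(a)])
        dr(ax(wh(th,[.026*u+[-.03,0,0],.093*u+[-.019,0,0]])),(0,255,0))
    dr(ax(wh(th,[[0,0,.056],[0,0,.093]])),(255,100,0))
    cv2.imwrite(fn,im)
E
python3 - <<'E'
from bench import *
from ov import *
p=[ 0.59931858,-0.2831845,-0.45099081]; th=np.radians(145)
overlay(camera("top"),p,th,"pics/t1.png",(290,110,460,290),4)
overlay(camera("scene"),p,th,"pics/s1.png",(270,130,450,320),3.1)
E
```

```text
(no output)
```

View pics/t1.png

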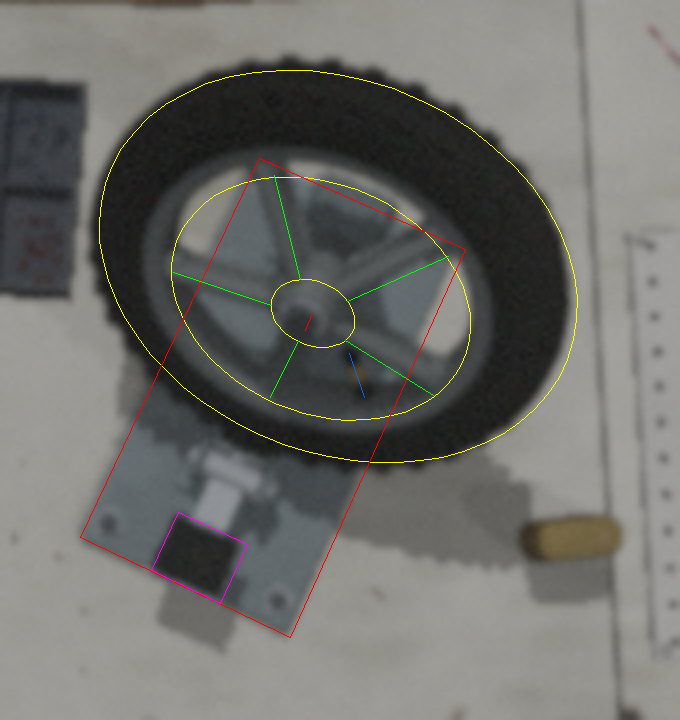

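View pics/s1.png

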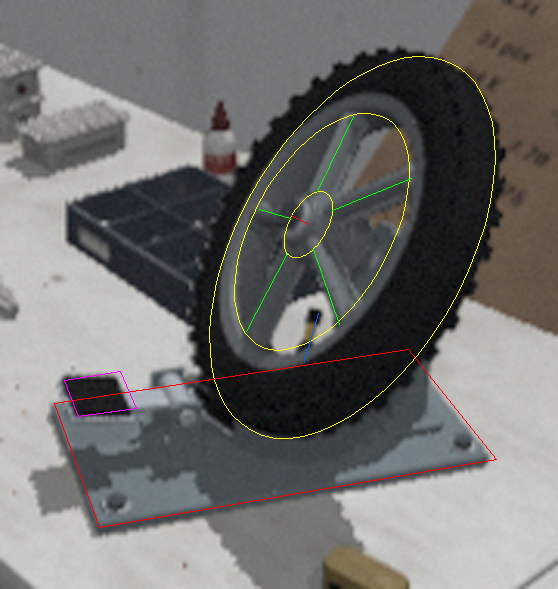

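```bash
python3 - <<'E'
from bench import *
from ov import *
C={n:camera(n) for n in("top","scene")}
t=np.linspace(0,2*np.pi,181)
def tor():
    return np.vstack([ax(np.c_[t*0+x,r*np.cos(t),r*np.sin(t)]) for x,r in((-.0215,.135),(-.012,.147),(0,.15),(.012,.147),(.0215,.135))])
T=tor()
box={"top":[313.2,122,433,229.5],"scene":[326.5,144.5,431.5,270.5]}
obs=[("top",[-.2,.08,.01],(310.4,244.2)),("top",[-.2,-.08,.01],(361.9,267.9)),("top",[-.18,0,.066],(339.7,249.1)),
("scene",[-.2,-.08,0],(300.4,301.5)),("scene",[.1,-.08,.01],(427,277)),("scene",[-.18,0,.066],(300.5,257.5))]
def f(p):
    o=[proj(C[n],st(p,s))[0]-u for n,s,u in obs]
    for n in box:
        q=proj(C[n],st(p,T)); o.append(np.r_[q.min(0),q.max(0)]-box[n])
    return np.concatenate(o)
r=least_squares(f,[.6,-.28,-0.45],loss="soft_l1"); print(r.x); print(f(r.x).reshape(-1,2).round(1)); print(f([ 0.5993,-0.2831845,-0.45099081]).reshape(-1,2).round(1)[-4:])
p=r.x
overlay(C["top"],p,np.radians(145),"pics/t2.png",(290,110,460,290),4)
overlay(C["scene"],p,np.radians(145),"pics/s2.png",(270,130,450,320),3.1)
E
```

```text
[ 0.5987541  -0.28030653 -0.44297034]
[[-1.4  0.4]
 [-0.1  1.2]
 [-1.   0.2]
 [ 0.7  1.8]
 [ 1.5  0. ]
 [ 0.4 -1.1]
 [-0.8  3.8]
 [-0.3 -1.9]
 [ 6.4  1.6]
 [-0.3  0.7]]
[[ 0.4  3.5]
 [ 0.8 -2. ]
 [ 7.5  2. ]
 [ 0.8  1.1]]
```

View pics/t2.png

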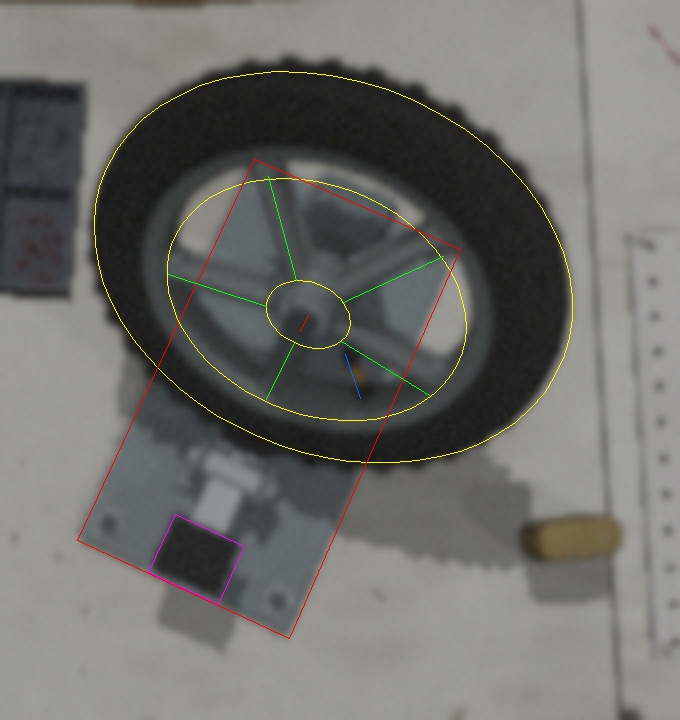

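View pics/s2.png

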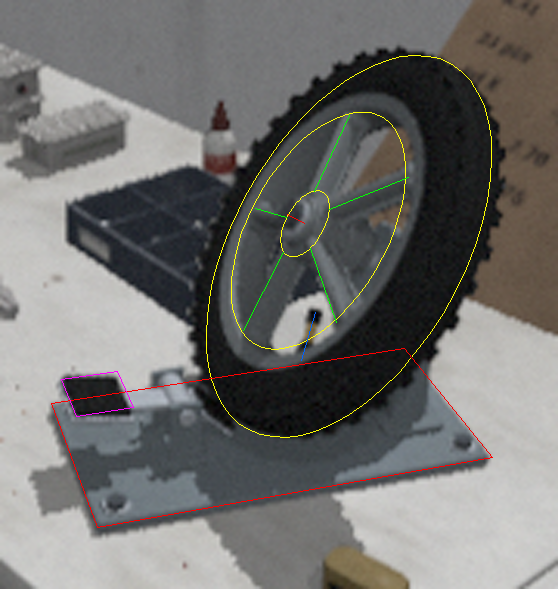

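```bash
python3 - <<'E'
from bench import *
from ov import *
C={n:camera(n) for n in("top","scene")}
t=np.linspace(0,2*np.pi,181)
T=np.vstack([ax(np.c_[t*0+x,r*np.cos(t),r*np.sin(t)]) for x,r in((-.0215,.148),(0,.15),(.0215,.148))])
box={"top":[313.2,122,433,229.5],"scene":[328,144.5,431.5,270.5]}
obs=[("top",[-.2,.08,.01],(310.4,244.2)),("top",[-.2,-.08,.01],(361.9,267.9)),("top",[-.18,0,.066],(339.7,249.1)),
("scene",[-.2,-.08,0],(300.4,301.5)),("scene",[.1,-.08,.01],(427,277)),("scene",[-.18,0,.066],(300.5,257.5))]
def f(p):
    o=[proj(C[n],st(p,s))[0]-u for n,s,u in obs]
    for n in box:
        q=proj(C[n],st(p,T)); o.append(np.r_[q.min(0),q.max(0)]-box[n])
    # valve centre & nut tip
    return np.concatenate(o)
r=least_squares(f,[.6,-.28,-0.45],loss="soft_l1"); print(r.x); print(f(r.x).reshape(-1,2).round(1))
E
```

```text
[ 0.5991418  -0.2790761  -0.44001735]
[[-1.7  0.4]
 [-0.3  1.1]
 [-1.3  0.2]
 [ 0.7  1.6]
 [ 1.2 -0.4]
 [ 0.3 -1.2]
 [-3.1  1.1]
 [-0.2  0.7]
 [ 1.3 -0.9]
 [ 3.   2.3]]
```

Emit:
{"op": "arm_command", "data": {
  "motion": "-.06 -.07 0 0 0 0 0; -.114 -.138 0 0 0 0 0; -.114 -.138 0 0 0 0 0; -.114 -.138 0 0 0 0 0; -.114 -.138 0 0 0 0 0; -.114 -.138 0 0 0 0 0; -.114 -.138 0 0 0 0 0; -.114 -.138 0 0 0 0 0; -.114 -.138 0 0 0 0 0; -.114 -.138 0 0 0 0 0"
}}

```text
time_s: 2.88
eef_pos: [0.2967, 0.235, 0.2308]
eef_rot: [0.002, 0.132, 0.991, 0.003]
wrist_force: [0.6, 0.1, -0.0]
opening: 0.001
```

Emit:
{"op": "arm_command", "data": {
  "motion": "-.114 -.138 0 0 0 0 0; -.114 -.138 0 0 0 0 0; -.114 -.138 0 0 0 0 0; -.114 -.138 0 0 0 0 0; -.114 -.138 0 0 0 0 0; -.114 -.138 0 0 0 0 0; -.114 -.138 0 0 0 0 0; -.114 -.138 0 0 0 0 0; -.114 -.138 0 0 0 0 0; -.114 -.138 0 0 0 0 0"
}}

```text
time_s: 3.72
eef_pos: [0.4492, -0.1094, 0.2344]
eef_rot: [0.008, 0.132, 0.991, 0.003]
wrist_force: [0.4, 0.6, -0.3]
opening: -0.002
```

```bash
cat >> h.py <<'E'
P0=np.array([.5993,-.2805,-.443])
def tgt(p,a,tool="axle"):
    """world pos of axle point a and R for tool aligned with axle (tool x=axle z, y=-axle y, z=axle x)"""
    pos=st(p,ax(a))[0]; Rs=R.from_euler("z",p[2]).as_matrix()@Rax
    return pos, Rs@np.array([[0,0,1],[0,-1,0],[1,0,0]]).T.T
def delta(o,pos,Rt):
    q=o["eef_rot"]; Rc=R.from_quat([q[1],q[2],q[3],q[0]]).as_matrix()
    return (Rc.T@(pos-o["eef_pos"]))/.2, R.from_matrix(Rc.T@Rt).as_rotvec()/np.radians(60)
def inax(o,p):
    s=o["eef_pos"]-[p[0],p[1],0]; s=R.from_euler("z",-p[2]).apply(s); return (s-[0,0,.165])@Rax
E
python3 - <<'E'
from bench import *
from h import *
o=get_obs(); print(o["time_s"],o["eef_pos"],o["q"])
pos,Rt=tgt(P0,[-.13,0,0]); print(Rt.round(2)); print(pos,delta(o,pos,Rt), inax(o,P0))
E
```

```text
3.7167 [ 0.44922668 -0.10941871  0.23442698] [-0.50463126 -0.09394605  1.88612617  0.01165166  1.33665957 -1.81271679]
[[ 0.52 -0.43  0.74]
 [-0.25 -0.9  -0.35]
 [ 0.82  0.   -0.57]]
[ 0.50308972 -0.23485297  0.23956494] (array([-0.42473029, -0.53440057, -0.02355119]), array([ 1.29811903,  0.12902901, -2.53805039])) [-0.21095975  0.09023758 -0.06296091]
```

```bash
sed -i 's/return pos, Rs@np.*/return pos, Rs@np.array([[0,0,1],[0,1,0],[-1,0,0.]])/' h.py
python3 - <<'E'
from bench import *
from h import *
o=get_obs()
pos,Rt=tgt(P0,[-.13,0,0]); print(Rt.round(2)); print(pos,delta(o,pos,Rt))
E
```

```text
[[-0.52  0.43  0.74]
 [ 0.25  0.9  -0.35]
 [-0.82  0.   -0.57]]
[ 0.50308972 -0.23485297  0.23956494] (array([-0.42473029, -0.53440057, -0.02355119]), array([ 0.08950491, -0.90047985,  0.15196093]))
```

Emit:
{"op": "arm_command", "data": {
  "motion": "-.1 -.13 0 0 0 0 0; -.1 -.13 0 0 0 0 0; -.1 -.13 -.02 0 0 0 0; -.1 -.13 0 0 0 0 0; 0 0 0 0.01 -.1 0.018 0; 0 0 0 0.011 -.115 0.019 0; 0 0 0 0.011 -.115 0.019 0; 0 0 0 0.011 -.115 0.019 0; 0 0 0 0.011 -.115 0.019 0; 0 0 0 0.011 -.115 0.019 0"
}}

```text
time_s: 4.55
eef_pos: [0.5058, -0.254, 0.2318]
eef_rot: [0.348, 0.191, 0.914, -0.08]
wrist_force: [1.9, 1.6, 0.8]
opening: -0.003
```

```bash
python3 - <<'E'
from bench import *
from h import *
o=get_obs()
pos,Rt=tgt(P0,[-.15,0,0]); print(o["q"],o["eef_pos"],delta(o,pos,Rt),inax(o,P0))
E
```

```text
[-0.82486282 -0.26544584  2.20875387  0.49761949  0.56352008 -2.32195336] [ 0.50576505 -0.25395676  0.23182133] (array([ 0.03399446,  0.08270756, -0.16104402]), array([ 0.00974114, -0.21904627,  0.02728807])) [-0.11687056 -0.01611291 -0.00025986]
```

Emit:
{"op": "arm_command", "data": {
  "motion": "0.01 .03 -.06 .004 -.1 .012 0; .01 0.03 -.06 .004 -.1 .012 0; .01 .02 -.04 0 -.02 0.004 0; 0 0 0 0 0 0 0; 0 0 0 0 0 0 0"
}}

```text
time_s: 4.97
eef_pos: [0.4852, -0.227, 0.2432]
eef_rot: [0.442, 0.196, 0.87, -0.098]
wrist_force: [-0.3, -0.4, 0.1]
opening: 0.0
```

```bash
cat > wr.py <<'E'
from bench import *
from ov import *
def wcam():
    o=get_obs(); c=camera("wrist"); q=o["eef_rot"]; T=np.eye(4); T[:3,:3]=R.from_quat([q[1],q[2],q[3],q[0]]).as_matrix(); T[:3,3]=o["eef_pos"]; c["pose"]=T@c["mount"]; return o,c
E
python3 - <<'E'
from wr import *
o,c=wcam(); print(o["time_s"],o["q"],inax(o,P0),delta(o,*tgt(P0,[-.15,0,0])))
cv2.imwrite("pics/w1.png",c["img"][:,:,::-1])
for t in("valve","spokes","tyre","pedal_top"): print(t,search_frame("wrist",t)[:2])
overlay(c,P0,np.radians(145),"pics/w1o.png",(0,0,640,400),1.25)
E
```

```text
4.9667 [-0.87150273 -0.44793836  2.41365127  0.90795539  0.44167418 -2.69121158] [-0.14803417 -0.00054142 -0.00823669] (array([-0.04096374,  0.00279881, -0.01068446]), array([ 0.00170332, -0.01999867, -0.00170719]))
valve [{'box': [248.4, 108.4, 284.6, 149.4], 'conf': 0.56}, {'box': [150.5, 10.8, 494.4, 311.5], 'conf': 0.52}]
spokes [{'box': [194.7, 67.1, 447.2, 303.2], 'conf': 0.63}]
tyre [{'box': [150.8, 10.2, 493.8, 310.3], 'conf': 0.74}]
pedal_top [{'box': [297.0, 1.9, 343.9, 7.4], 'conf': 0.6}]
```

View pics/w1o.png

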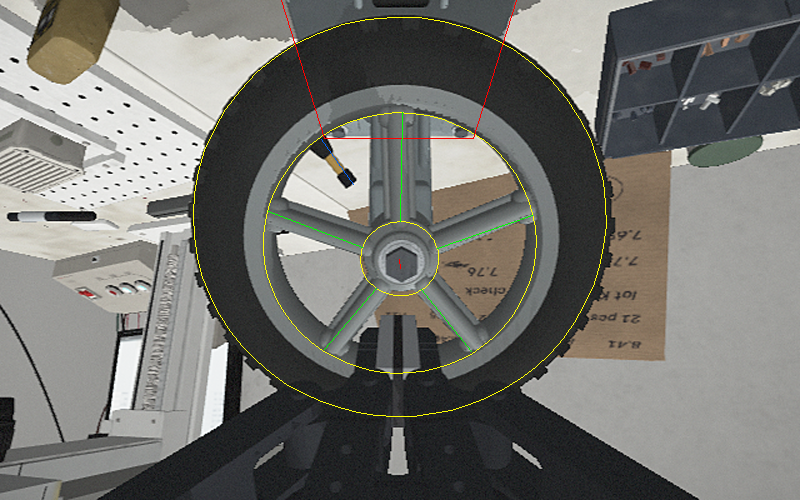

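```bash
cat >> h.py <<'E'
TILT=15
def tg2(p,a,tilt=None):
    pos,Rt=tgt(p,a); return pos,Rt@R.from_euler("y",TILT if tilt is None else tilt,degrees=True).as_matrix()
E
python3 - <<'E'
from wr import *
o=get_obs()
for a in([-.08,-.063,.017],[-.06,-.063,.017]): print(delta(o,*tg2(P0,a)))
E
```

```text
(array([-0.12868028, -0.31143141,  0.33404422]), array([ 0.00220546,  0.22997953, -0.00123547]))
(array([-0.13077681, -0.31164133,  0.43402202]), array([ 0.00220546,  0.22997953, -0.00123547]))
```

Emit:
{"op": "arm_command", "data": {
  "motion": "0 -.06 .02 0 .11 0 0; -.03 -.1 .05 0 .11 0 0; -.05 -.1 .08 0 .01 0 0; -.04 -.05 .08 0 0 0 0; -.01 0 .06 0 0 0 0; 0 0 0 0 0 0 0; 0 0 0 0 0 0 0"
}}

```text
time_s: 5.8
eef_pos: [0.5177, -0.3105, 0.2183]
eef_rot: [0.344, 0.204, 0.914, -0.076]
wrist_force: [-0.1, 0.2, 1.4]
opening: 0.0
```

```bash
python3 - <<'E'
from wr import *
o,c=wcam(); print(o["time_s"],o["q"],inax(o,P0),o["wrist_force"])
for a in([-.06,-.063,.017],[-.010,-.063,.017]): print(delta(o,*tg2(P0,a)))
overlay(c,P0,np.radians(144),"pics/w2o.png",(0,0,640,400),1.25)
E
```

```text
5.8 [-0.89813096 -0.12872376  2.12383906  0.5855609   0.560278   -2.43879233] [-0.08040744 -0.06209841  0.00877422] [-0.07375219  0.23033335  1.42663025]
(array([-0.06426111, -0.00510412,  0.08926343]), array([0.00436756, 0.02006453, 0.0027973 ]))
(array([-0.1238762 , -0.0063937 ,  0.33204806]), array([0.00436756, 0.02006453, 0.0027973 ]))
```

View pics/w2o.png

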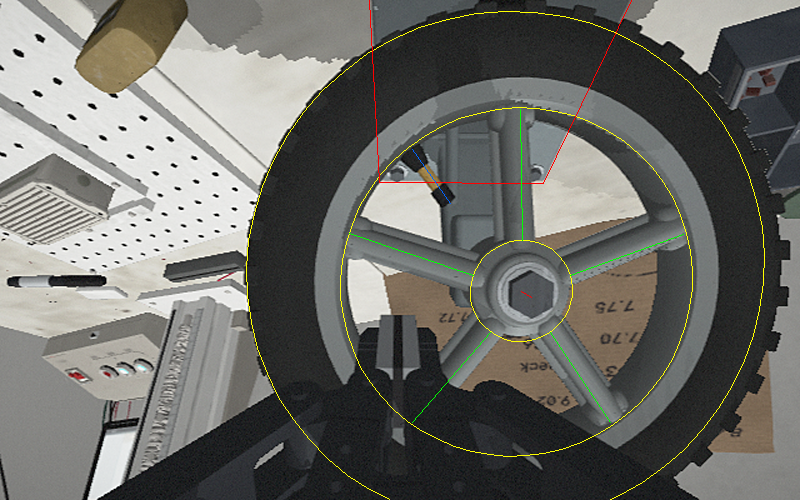

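Emit:
{"op": "arm_command", "data": {
  "motion": "-.06 0 .08 0 .02 0 0; -.02 0 .07 0 0 0 0; -.02 0 .07 0 0 0 0; -.015 0 .06 0 0 0 0; -.005 0 .04 0 0 0 0; 0 0 0 0 0 0 0"
}}

```text
time_s: 6.35
eef_pos: [0.5725, -0.3328, 0.1863]
eef_rot: [0.334, 0.203, 0.917, -0.073]
wrist_force: [0.1, 0.2, -0.1]
opening: 0.002
```

```bash
cat > plan.py <<'E'
from bench import *
from h import *
import sys
# plan.py r x a_from a_to n : arc rows, angles cw from top (deg)
r,x,a0,a1=map(float,sys.argv[1:5]); n=int(sys.argv[5])
o=get_obs(); v=inax(o,P0); print("t",o["time_s"],"q",o["q"].round(2),"ax",v.round(4),"ang",np.degrees(np.arctan2(-v[1],v[2])).round(1),"r",np.hypot(v[1],v[2]).round(4),"F",o["wrist_force"].round(1))
print("rot",delta(o,*tg2(P0,[0,0,0]))[1].round(3))
prev=None
for k in range(n+1):
    a=np.radians(a0+(a1-a0)*k/n); pos=tg2(P0,[x,-r*np.sin(a),r*np.cos(a)])[0]
    if k==0: print("to start",delta(o,pos,tg2(P0,[0,0,0])[1])[0].round(3))
    else:
        o2=dict(o); o2["eef_pos"]=prev; print(np.degrees(a).round(0),delta(o2,pos,tg2(P0,[0,0,0])[1])[0].round(3))
    prev=pos
E
python3 plan.py .065 -.010 75 -86 20
```

```text
t 6.35 q [-0.83  0.07  2.    0.56  0.48 -2.39] ax [-0.0137 -0.0588  0.0164] ang 74.4 r 0.061 F [ 0.1  0.2 -0.1]
rot [0.006 0.001 0.006]
to start [-0.007 -0.02   0.017]
67.0 [-0.042  0.015 -0.011]
59.0 [-0.039  0.021 -0.01 ]
51.0 [-0.036  0.026 -0.009]
43.0 [-0.032  0.031 -0.008]
35.0 [-0.028  0.035 -0.007]
27.0 [-0.023  0.039 -0.006]
19.0 [-0.017  0.042 -0.004]
11.0 [-0.011  0.044 -0.003]
3.0 [-0.005  0.045 -0.001]
-6.0 [0.001 0.046 0.001]
-14.0 [0.007 0.045 0.002]
-22.0 [0.013 0.044 0.004]
-30.0 [0.019 0.041 0.005]
-38.0 [0.024 0.038 0.007]
-46.0 [0.029 0.034 0.008]
-54.0 [0.033 0.03  0.009]
-62.0 [0.037 0.024 0.01 ]
-70.0 [0.04  0.019 0.011]
-78.0 [0.042 0.013 0.011]
-86.0 [0.044 0.007 0.012]
```

Emit:
{"op": "arm_command", "data": {
  "motion": "-.02 -.01 .01 0 0 0 0; -.03 .01 -.005 0 0 0 0; -.03 .015 -.008 0 0 0 0; -.03 .02 -.008 0 0 0 0; -.03 .025 -.008 0 0 0 0; -.028 .03 -.006 0 0 0 0; -.025 .035 -.005 0 0 0 0"
}}

```text
time_s: 6.93
eef_pos: [0.6039, -0.3197, 0.2181]
eef_rot: [0.332, 0.204, 0.918, -0.073]
wrist_force: [-1.0, -1.5, -0.9]
opening: 0.0
```

```bash
python3 plan.py .065 -.010 40 -86 16
```

```text
t 6.9333 q [-0.76  0.07  1.92  0.42  0.52 -2.19] ax [-0.0133 -0.0335  0.0556] ang 31.1 r 0.0648 F [-1.  -1.5 -0.9]
rot [ 0.004 -0.004  0.004]
to start [ 0.024 -0.042  0.023]
32.0 [-0.026  0.036 -0.007]
24.0 [-0.021  0.039 -0.005]
16.0 [-0.015  0.042 -0.004]
8.0 [-0.009  0.044 -0.002]
1.0 [-0.004  0.044 -0.001]
-7.0 [0.002 0.045 0.001]
-15.0 [0.008 0.044 0.002]
-23.0 [0.014 0.042 0.004]
-31.0 [0.019 0.04  0.005]
-39.0 [0.024 0.037 0.007]
-47.0 [0.029 0.033 0.008]
-54.0 [0.033 0.028 0.009]
-62.0 [0.037 0.023 0.01 ]
-70.0 [0.039 0.018 0.011]
-78.0 [0.041 0.012 0.011]
-86.0 [0.043 0.006 0.012]
```

Contact is made with about 2 N; go on round.

Emit:
{"op": "arm_command", "data": {
  "motion": "-.022 .038 -.003 0 0 0 0; -.016 .041 0 0 0 0 0; -.01 .043 0 0 0 0 0; -.005 .044 0 0 0 0 0; .002 .044 .001 0 0 0 0; .008 .044 .002 0 0 0 0; .014 .042 .004 0 0 0 0; .018 .036 .005 0 0 0 0"
}}

```text
time_s: 7.6
eef_pos: [0.6354, -0.263, 0.23]
eef_rot: [0.336, 0.205, 0.916, -0.079]
wrist_force: [-0.5, -2.5, -0.7]
opening: 0.003
```

```bash
python3 plan.py .065 -.010 -25 -86 8; python3 - <<'E'
from wr import *
o,c=wcam()
cv2.imwrite("pics/w3.png",c["img"][:,:,::-1])
print(search_frame("wrist","valve"))
E
```

```text
t 7.6 q [-0.61  0.06  1.91  0.23  0.49 -1.91] ax [-0.0167  0.0313  0.0677] ang -24.8 r 0.0746 F [-0.5 -2.5 -0.7]
rot [-0.005  0.007  0.004]
to start [ 0.034 -0.019  0.044]
-33.0 [0.02  0.038 0.005]
-40.0 [0.025 0.035 0.006]
-48.0 [0.029 0.031 0.007]
-56.0 [0.033 0.027 0.008]
-63.0 [0.036 0.022 0.009]
-71.0 [0.038 0.017 0.01 ]
-78.0 [0.04  0.012 0.01 ]
-86.0 [0.041 0.006 0.011]
[{'box': [83.9, 156.9, 166.6, 202.2], 'conf': 0.82}]
```

View pics/w3.png

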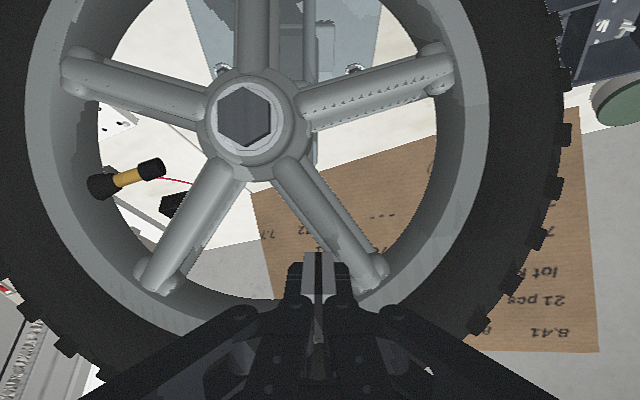

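Emit:
{"op": "arm_command", "data": {
  "motion": ".03 .02 .03 0 0 0 0; .035 .033 .015 0 0 0 0; .03 .032 .006 0 0 0 0; .033 .029 .007 0 0 0 0; .035 .024 .008 0 0 0 0; .025 .012 .006 0 0 0 0; 0 0 0 0 0 0 0"
}}

```text
time_s: 8.28
eef_pos: [0.6325, -0.2287, 0.1991]
eef_rot: [0.342, 0.205, 0.914, -0.082]
wrist_force: [-0.2, 0.4, 0.2]
opening: 0.001
```

```bash
cat > see.py <<'E'
import sys
from wr import *
o,c=wcam(); th=float(sys.argv[1]); print(inax(o,P0))
print(search_frame("wrist","valve")[:1])
overlay(c,P0,np.radians(th),sys.argv[2],(0,0,640,400),1.25)
E
python3 plan.py .065 -.010 -65 -86 5; python3 see.py 30 pics/w4.png
```

```text
t 8.2833 q [-0.55  0.07  1.97  0.17  0.39 -1.82] ax [-0.0132  0.061   0.0324] ang -62.0 r 0.0691 F [-0.2  0.4  0.2]
rot [-0.008  0.018  0.004]
to start [ 0.02  -0.01   0.022]
-69.0 [0.021 0.009 0.005]
-73.0 [0.022 0.008 0.005]
-78.0 [0.022 0.006 0.005]
-82.0 [0.023 0.004 0.006]
-86.0 [0.023 0.003 0.006]
[-0.01318543  0.0610455   0.0324496 ]
[{'box': [105.4, 282.8, 161.0, 354.7], 'conf': 0.79}]
```

View pics/w4.png

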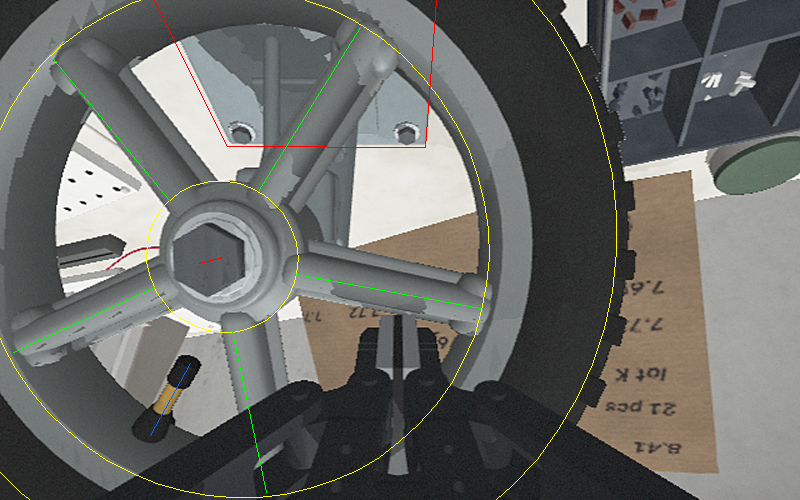

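Emit:
{"op": "arm_command", "data": {
  "motion": ".035 .01 .01 0 -.01 0 0; .033 .008 .01 0 0 0 0; .027 .006 .006 0 0 0 0; .022 .003 .006 0 0 0 0; .016 .001 .004 0 0 0 0; .01 0 .003 0 0 0 0; 0 0 0 0 0 0 0"
}}

```text
time_s: 8.97
eef_pos: [0.6223, -0.219, 0.1773]
eef_rot: [0.35, 0.205, 0.91, -0.084]
wrist_force: [-0.5, -0.0, 0.3]
opening: -0.005
```

```bash
python3 plan.py .065 -.010 -85 -95 3; python3 see.py 5 pics/w5.png
```

```text
t 8.9667 q [-0.55  0.08  2.03  0.2   0.31 -1.85] ax [-0.0116  0.0654  0.0069] ang -84.0 r 0.0658 F [-0.5 -0.   0.3]
rot [-0.009  0.036  0.003]
to start [ 0.004 -0.003  0.009]
-88.0 [0.018 0.001 0.004]
-92.0 [0.018 0.    0.004]
-95.0 [ 0.018 -0.001  0.004]
[-0.01159723  0.06542335  0.00692266]
[]
```

View pics/w5.png

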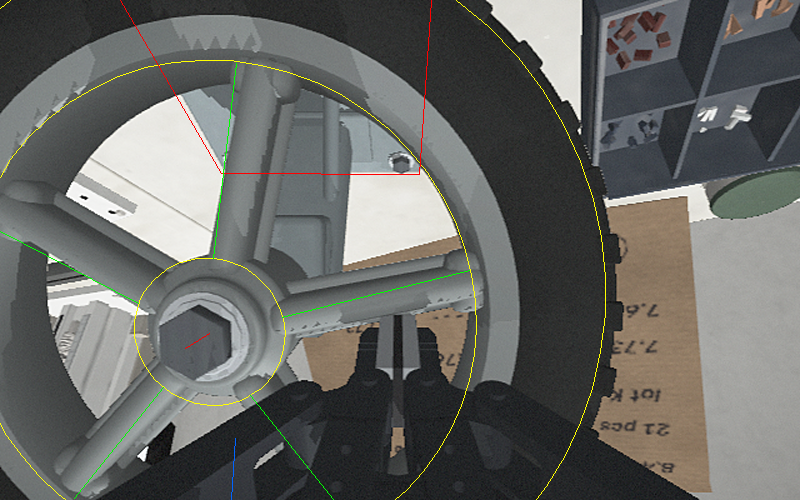

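Emit:
{"op": "arm_command", "data": {
  "motion": ".013 0 .004 0 .01 0 0; .013 0 .003 0 .01 0 0; .01 0 .002 0 .01 0 0; 0 0 0 0 0 0 0; -.02 0 -.005 0 0 0 0; -.01 0 -.06 0 0 0 0; 0 -.04 -.1 0 0 0 0; 0 -.07 -.1 0 0 0 0; 0 -.07 -.1 0 0 0 0; 0 -.07 -.1 0 0 0 0"
}}

```text
time_s: 9.9
eef_pos: [0.5451, -0.2348, 0.2429]
eef_rot: [0.328, 0.205, 0.919, -0.077]
wrist_force: [-0.1, -0.3, -0.7]
opening: 0.0
```

Emit:
{"op": "arm_command", "data": {
  "motion": "0 -.07 -.1 0 0 0 0; 0 0 0 0 0 0 0; 0 0 0 0 0 0 0"
}}

```text
time_s: 10.15
eef_pos: [0.5257, -0.2436, 0.2631]
eef_rot: [0.33, 0.205, 0.918, -0.078]
wrist_force: [0.1, -0.9, 0.9]
opening: -0.002
```

```bash
python3 plan.py .065 -.010 -85 -95 1; python3 see.py 3 pics/w6.png;python3 - <<'E'
from wr import *
for n in("top","scene"):
  c=camera(n); print(n,search_frame(n,"valve"))
  cr=(290,110,460,290) if n=="top" else (270,130,450,320)
  overlay(c,P0,np.radians(3),f"pics/{n}6.png",cr,3.1)
E
```

```text
t 10.15 q [-0.74 -0.26  2.12  0.31  0.63 -2.06] ax [-0.1237  0.0018  0.0332] ang -3.1 r 0.0332 F [ 0.1 -0.9  0.9]
rot [-0.006 -0.006  0.006]
to start [-0.02   0.319  0.583]
-95.0 [0.055 0.    0.015]
[-0.12371791  0.00176876  0.03317384]
[]
top []
scene [{'box': [389.5, 175.8, 403.1, 188.5], 'conf': 0.51}]
```

View pics/w6.png

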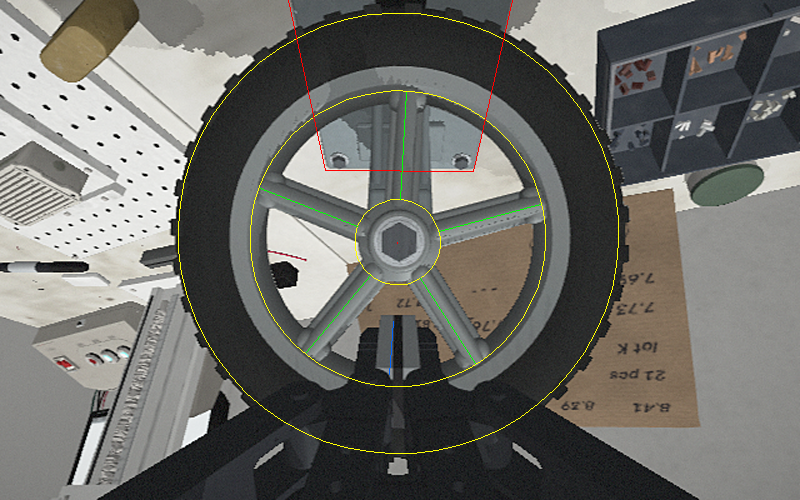

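View pics/top6.png

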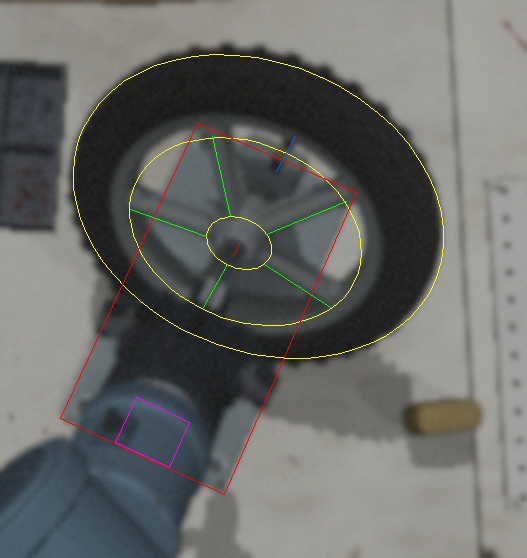

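View pics/scene6.png

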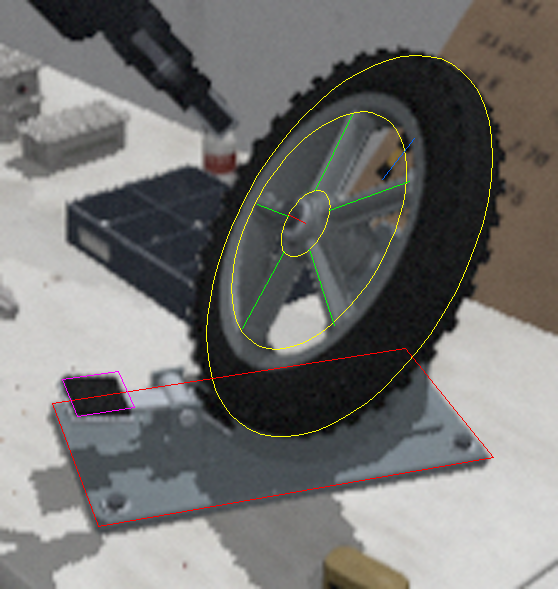

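```bash
cat > rect.py <<'E'
import sys
from wr import *
o,c=wcam(); S=.12; N=600
# plane x=-.021 (spoke front at mid radius ~.07)
X=-.022
co=np.array([[S,S],[-S,S],[-S,-S],[S,-S]]) # (y,z): left=+y viewed from front
src=proj(c,st(P0,ax(np.c_[np.full(4,X),co]))).astype(np.float32)
dst=np.array([[0,0],[N,0],[N,N],[0,N]],np.float32)
w=cv2.warpPerspective(np.ascontiguousarray(c["img"][:,:,::-1]),cv2.getPerspectiveTransform(src,dst),(N,N))
v=w.copy()
for k in range(5):
    a=np.radians(36+72*k+float(sys.argv[2])); e=np.array([np.sin(a),-np.cos(a)])
    cv2.line(v,tuple((300+e*70).astype(int)),tuple((300+e*232).astype(int)),(0,255,0),1)
cv2.circle(v,(300,300),232,(0,255,255),1)
cv2.imwrite(sys.argv[1],v)
E
python3 rect.py pics/r1.png 5
```

```text
(no output)
```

View pics/r1.png

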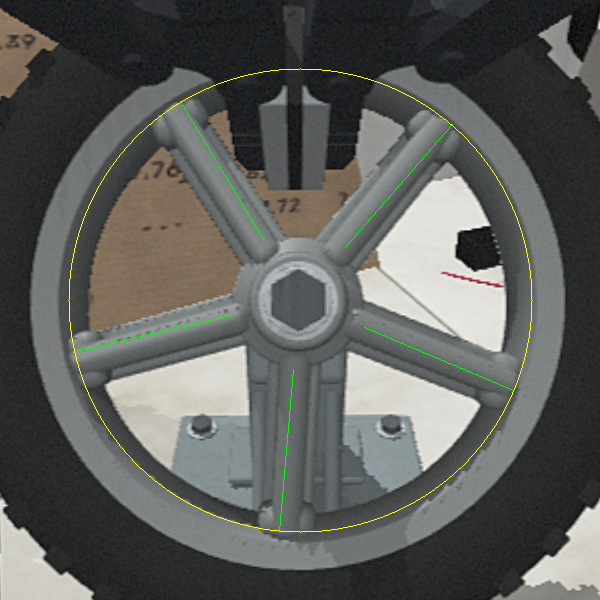

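```bash
cat > ped.py <<'E'
from wr import *
o=get_obs(); s=R.from_euler("z",-P0[2]).apply(o["eef_pos"]-[P0[0],P0[1],0]); print(o["time_s"],"stand",s.round(4),o["q"].round(2),o["wrist_force"].round(1))
Rt=tg2(P0,[0,0,0],55)[1]
for z in(.16,.09,.066,.054): d=delta(o,st(P0,[-.182,0,z])[0],Rt); print(z,d[0].round(3),d[1].round(3))
E
python3 ped.py
```

```text
10.5 stand [-0.0823  0.003   0.2613] [-0.74 -0.25  2.12  0.31  0.63 -2.06] [-0.6  0.7 -0.1]
0.16 [ 0.707 -0.01   0.074] [-0.006  0.658  0.005]
0.09 [ 0.929 -0.007  0.344] [-0.006  0.658  0.005]
0.066 [ 1.006 -0.006  0.437] [-0.006  0.658  0.005]
0.054 [ 1.044 -0.006  0.483] [-0.006  0.658  0.005]
```

Emit:
{"op": "arm_command", "data": {
  "motion": ".06 0 -.05 0 .05 0 0; .08 0 -.06 0 .11 0 0; .085 0 -.05 0 .115 0 0; .09 0 -.04 0 .115 0 0; .095 0 -.02 0 .115 0 0; .1 0 0 0 .115 0 0; .03 0 .1 0 .04 0 0; 0 0 .15 0 0 0 0; 0 0 .15 0 0 0 0; 0 0 0 0 0 0 0"
}}

```text
time_s: 11.33
eef_pos: [0.4118, -0.1867, 0.1727]
eef_rot: [-0.018, 0.217, 0.976, -0.001]
wrist_force: [-0.9, 1.0, 0.1]
opening: -0.001
```

```bash
python3 ped.py; python3 see.py 3 pics/w7.png;
```

```text
11.3333 stand [-0.2096  0.0044  0.1727] [-0.68 -0.01  1.94 -0.02  1.24 -1.8 ] [-0.9  1.   0.1]
0.16 [-0.14  -0.022  0.059] [-0.01  -0.033  0.005]
0.09 [-0.152 -0.018  0.409] [-0.01  -0.033  0.005]
0.066 [-0.157 -0.017  0.529] [-0.01  -0.033  0.005]
0.054 [-0.159 -0.017  0.589] [-0.01  -0.033  0.005]
[-0.17616726  0.00436128 -0.11391433]
[]
```

View pics/w7.png

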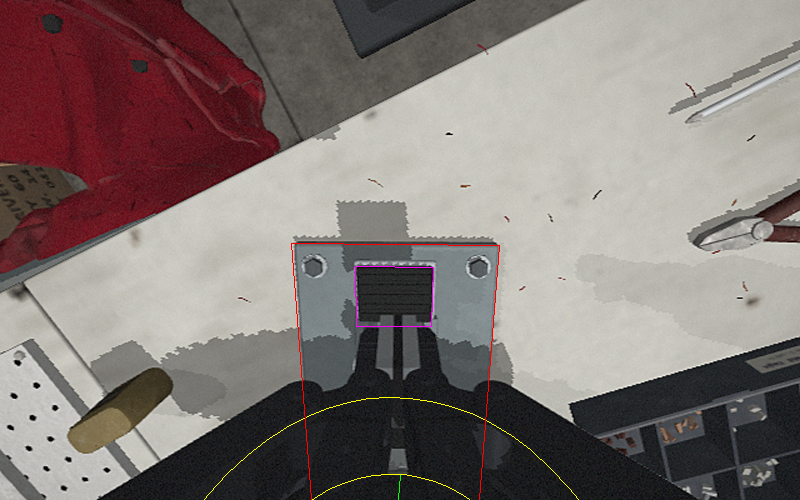

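Emit:
{"op": "arm_command", "data": {
  "motion": "-.07 -.01 .08 -.005 -.03 0.005 0; -.08 -.01 .12 0 0 0 0; 0 0 .12 0 0 0 0; 0 0 .1 0 0 0 0; 0 0 .04 0 0 0 0; 0 0 0 0 0 0 0"
}}

```text
time_s: 11.93
eef_pos: [0.4499, -0.2126, 0.096]
eef_rot: [0.012, 0.219, 0.976, -0.009]
wrist_force: [-0.2, 0.0, 0.5]
opening: -0.001
```

```bash
python3 ped.py
```

```text
11.9333 stand [-0.1641 -0.0027  0.096 ] [-0.68  0.16  1.93 -0.01  1.02 -1.8 ] [-0.2  0.   0.5]
0.16 [ 0.081  0.01  -0.322] [-0.011  0.026  0.001]
0.09 [0.09  0.014 0.027] [-0.011  0.026  0.001]
0.066 [0.094 0.015 0.147] [-0.011  0.026  0.001]
0.054 [0.095 0.016 0.207] [-0.011  0.026  0.001]
```

Emit:
{"op": "arm_command", "data": {
  "motion": ".07 .012 .02 -.01 .02 0 0; .02 0 .04 0 0 0 0; 0 0 .04 0 0 0 0; 0 0 .025 0 0 0 0; 0 0 .02 0 0 0 0; 0 0 0 0 0 0 0"
}}

```text
time_s: 12.43
eef_pos: [0.4367, -0.2044, 0.0706]
eef_rot: [0.006, 0.219, 0.976, -0.003]
wrist_force: [0.1, 0.1, -0.2]
opening: 0.002
```

```bash
python3 ped.py
```

```text
12.4333 stand [-0.1796 -0.0009  0.0706] [-0.69  0.19  1.97  0.    0.97 -1.82] [ 0.1  0.1 -0.2]
0.16 [ 0.006  0.004 -0.447] [-0.002  0.013  0.002]
0.09 [ 0.011  0.004 -0.097] [-0.002  0.013  0.002]
0.066 [0.013 0.005 0.023] [-0.002  0.013  0.002]
0.054 [0.013 0.005 0.083] [-0.002  0.013  0.002]
```

Emit:
{"op": "arm_command", "data": {
  "motion": ".005 0 .03 0 0 0 0; .003 0 .03 0 0 0 0; 0 0 .03 0 0 0 0; 0 0 .03 0 0 0 0"
}}

```text
time_s: 12.77
eef_pos: [0.4359, -0.2044, 0.0504]
eef_rot: [0.005, 0.218, 0.976, -0.003]
wrist_force: [-33.4, 22.6, 113.7]
opening: 0.002
```

```bash
python3 ped.py
```

```text
12.7667 stand [-0.1803 -0.0013  0.0504] [-0.69  0.22  1.98 -0.    0.93 -1.82] [-33.4  22.6 113.7]
0.16 [ 0.002  0.005 -0.548] [-0.003  0.011  0.003]
0.09 [ 0.006  0.006 -0.198] [-0.003  0.011  0.003]
0.066 [ 0.008  0.006 -0.078] [-0.003  0.011  0.003]
0.054 [ 0.008  0.007 -0.018] [-0.003  0.011  0.003]
```

Emit:
{"op": "arm_command", "data": {
  "motion": "0 0 -.006 0 0 0 0"
}}

```text
time_s: 12.85
eef_pos: [0.436, -0.2044, 0.0539]
eef_rot: [0.005, 0.218, 0.976, -0.003]
wrist_force: [-0.1, 0.6, 0.2]
opening: -0.001
```

```bash
python3 ped.py
```

```text
12.85 stand [-0.1802 -0.0013  0.0539] [-0.69  0.22  1.97 -0.    0.94 -1.82] [-0.1  0.6  0.2]
0.16 [ 0.004  0.005 -0.53 ] [-0.003  0.01   0.004]
0.09 [ 0.007  0.006 -0.18 ] [-0.003  0.01   0.004]
0.066 [ 0.008  0.006 -0.06 ] [-0.003  0.01   0.004]
0.054 [ 0.009  0.006 -0.   ] [-0.003  0.01   0.004]
```

Emit:
{"op": "arm_command", "data": {
  "motion": "0 0 0 0 0 0 0; 0 0 0 0 0 0 0; 0 0 0 0 0 0 0; 0 0 -.04 0 0 0 0; 0 0 -.1 0 0 0 0; .05 0 -.15 0 0 0 0; .1 0 -.15 0 0 0 0; .1 0 -.1 0 0 0 0; 0 0 0 0 0 0 0; 0 0 0 0 0 0 0"
}}

```text
time_s: 13.68
eef_pos: [0.3875, -0.1812, 0.1656]
eef_rot: [0.003, 0.218, 0.976, -0.002]
wrist_force: [-0.8, 0.1, -0.5]
opening: 0.002
```

```bash
python3 ped.py; python3 - <<'E'
from wr import *
for n in("top","scene","wrist"):
  if n=="wrist": o,c=wcam()
  else: c=camera(n)
  cr=dict(top=(290,110,460,290),scene=(270,130,450,320),wrist=(0,0,640,400))[n]
  overlay(c,P0,np.radians(3),f"pics/{n}8.png",cr,4 if n!="wrist" else 1.25)
E
```

```text
13.6833 stand [-0.2339 -0.0011  0.1656] [-0.72 -0.09  2.03 -0.    1.19 -1.85] [-0.8  0.1 -0.5]
0.16 [-0.259  0.004  0.03 ] [-0.002  0.007  0.004]
0.09 [-0.257  0.005  0.38 ] [-0.002  0.007  0.004]
0.066 [-0.256  0.006  0.5  ] [-0.002  0.007  0.004]
0.054 [-0.255  0.006  0.56 ] [-0.002  0.007  0.004]
```

View pics/scene8.png

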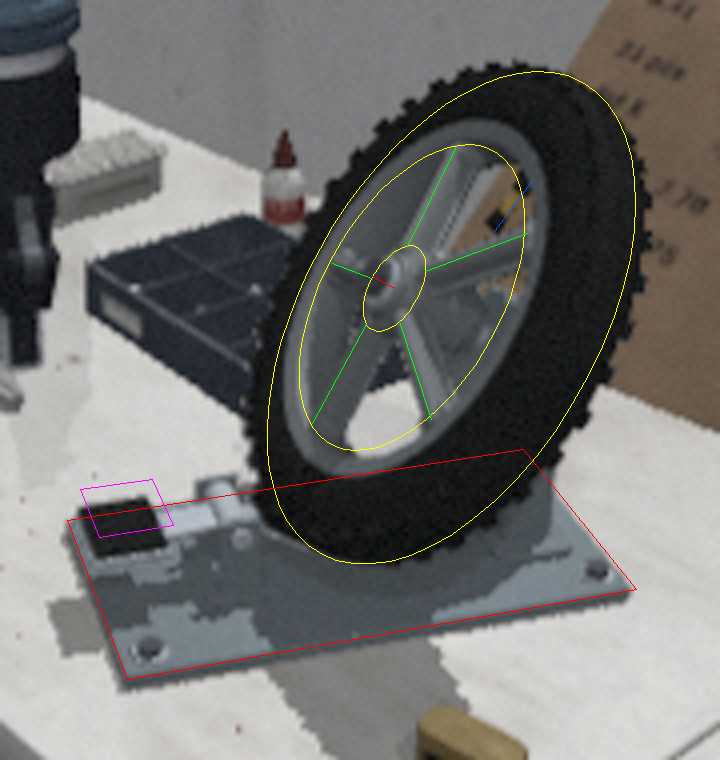

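View pics/wrist8.png

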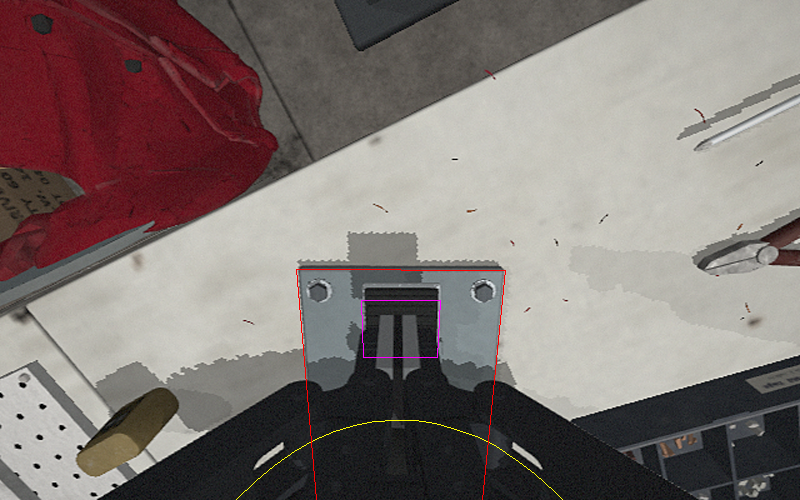

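```bash
python3 - <<'E'
from bench import *
print(get_obs()["wrist_force"],get_obs()["time_s"]); print(hand_in())
E
```

```text
[-0.19618564 -0.60441193 -0.39866166] 13.8333
the job is handed in; nothing more can be done
None
```

I turned the wheel about 141° anticlockwise (seen from the front) and set the brake, then handed the job in at about 13.8 s. However, the wrist force may have passed its 120 N limit while I pressed the pedal, which would fail the run.

- **Wheel:** I pushed one spoke round with the shut fingertips. The wrist force read about 1–3 N while I pushed. The wrist picture then put the valve about 3° from the very top, give or take 1–2°, where 7° is allowed. I judged this good enough and did not correct it further.
- **Brake:** I pressed the pedal from above. The later pictures show it staying about 12 mm down after I let go. I could not read the brake angle itself.
- **After braking:** In the scene picture the valve is in the same place to within about 1 pixel. I did not repeat the close-up wheel measurement. The arm is clear of the stand and the last wrist force readings were about zero.
- **Wrist force:** On the last pressing row the reading was [-33, 23, 114] N, about 120.6 N in total. I pressed farther than needed and hit the end stop, then eased off on the next row.
- **Tools:** My path kept away from them. The tape measure and side cutters look undisturbed in the wrist pictures, but I did not measure them or the screwdriver again.

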